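# Clamp the ink-tank stand and lift out the tall tank

### The arm

A 6-joint arm with a two-finger parallel gripper is mounted at the origin on the work surface. World frame = base frame: x ahead of the robot, y to its left, z up, the work surface at z = 0. Lengths are in mm, angles in rad, forces in N, time in s.
With the tool pointing down it reaches from about 350 to 925 mm from the base axis. Payload 6.4 kg.
Tool frame: the origin (TCP) lies at the centre of the arm's flange, where the gripper is bolted on; the fingertips stand 173 mm ahead of it and the grasp point (between the pads) lies 155 mm ahead of it; x points along the fingers, z is the direction in which the jaws open and shut, and the axes are right-handed (so a half turn about x gives the same grasp; the last joint's range is limited). The gripper opens to 85 mm and grips with 20 to 120 N. Pads are 22 mm wide; open, the fingers measure 114 mm over their backs; the gripper's body (76 mm by 85 mm) begins 54 mm behind the grasp point. The pads swing forward as they close: fully open they stand 13 mm farther back than shut.
Start: joints at [-1.434, 0.245, 1.558, -0, 1.339, -0.174], TCP at [198.788, -618.869, 404.69] pointing down, gripper open.
Joint ranges: [-3.13, 3.13], [-1.02, 2.26], [0.13, 2.54], [-0.95, 4.09], [0.21, 2.88], [-2.74, 2.74]. Speed limits (rad/s): [2.57, 2.57, 3.14, 3.14, 3.14, 3.14].

### API

Orientations are given as a 3x3 rotation matrix whose columns are the frame's x, y, z axes.
In Python, from workcell import robot gives the robot as it stands. Calls block until the motion is done:
- robot.move_ptp(position, orientation): joint-space move of the TCP to a pose.
- robot.move_linear(position, vel=150, attitude=None, contact_N=None): straight line of the TCP; attitude=None keeps the orientation; vel is the mean speed in mm/s. With contact_N (N) it stops when the force on the tool has changed by that much, and returns True; else False.
- robot.move_j(angles): joint-space move.
- robot.move_gripper(opening, newtons=None): finger opening in mm; newtons is the grip in N (None keeps the last); returns when the fingers have stopped.
- robot.dwell(seconds).
- robot.solve_ik(position, orientation): joint angles nearest the present ones, or None.
- robot.get_obs(): the state.
- robot.get_image(name): name is "scene" or "side" or "wrist"; returns a dict with "frame" (384x512x3 uint8, red, green, blue), "z_map" (384x512 float32, mm along the optical axis (not along the pixel's ray), 0 where there is no reading), "K" (3x3 intrinsics, pixels), "eye" and "attitude" of the camera in the world. Camera axes: x right, y down, z forward; pixel columns grow to the right and rows downward; lengths in mm; the calibration is good to about 2 mm. A picture is of the moment at which its call begins.
A pose or a line that the arm cannot do raises robot.PlanningError and nothing moves.
- robot.close_job(): hands the job in, once; it reports no verdict.
Trained networks look in the newest picture that a camera, given by its name, has taken for a name from the list of things; names that differ only in an ending like _2 or _b are one class to them, and where a whole thing is asked for, a point or a joint stands for the part that bears it (a point fixed in the world has none). Each returns a list of dicts, best first, with "p" (0 to 1); they miss things now and then, are a little off and sometimes report something else, mostly with a low value. They report only what shows in the picture. A call takes as long as a camera call. They do not tell look-alikes from the thing itself.
- robot.regions_of(camera, name): "pixels" (384x512 bool, what is visible of it) and "at" ([row, column] in pixels, amid what is visible of it).
The state is a dict: "clock": time; "joint_positions": joint angles; "qd": joint speeds; "tau": joint torques, N m; "ee_pos": TCP position; "tool_rot": TCP orientation; "contact_force": force on the tool from outside, world axes, zero at the start; "torque": the same for the moment, N m; "gripper_width": finger opening in mm.
Only numpy, scipy, OpenCV 4.12 (cv2) and the standard library are available. Lean on these libraries where they do the work, as an engineer would, in place of code of your own. Each camera call takes 0.05 s, during which the arm holds its last target. There are 200 camera calls.

### The job

On the printer repair bench, wind the crank of the bench clamp clockwise (seen from above) until its rubber pad meets the long foot of the ink-tank stand, and about a quarter turn more so that it presses firmly. Then draw the tall empty tank straight up out of its bay without tipping it, until its underside is a few centimetres above the tops of the two short tanks, and finish there with the gripper still holding it, steady and level: do not put it down. Leave the clamp tight, the stand where it is, the short tanks in their bays and the bottle, screwdriver and parts tray alone.

Things in the scene. Friction and masses are not known exactly. Their poses are not given: they have to be found in the camera images.
- clamp: Fixed bench clamp, grey C-shaped frame 110 mm high. Origin: on the bench, on the vertical screw axis, under the pad. z up; own +y points from the screw axis to the column (34 x 34 mm, centre 66 mm off), so the stand lies towards -y. The overhanging arm is 34 mm wide, 86 to 110 mm above the bench.
- crank (a joint): Turn of the clamp's crank about the vertical screw axis, rad: 0 = open, grows clockwise from above, stop at 9.5; starts at 0.5 to 3.8. The handle goes round at constant height; one turn lowers the pad 10 mm. The pad meets the foot at about 7.5, then its spring (6 N/mm) builds up pressure: 6 N at 8.2, 14 N at 9.0, 18 N at the stop. Stays where left (friction 0.1 N m, about 3 N at the handle).
- crank_handle (a point): Grip point on the crank's upright black handle, 157 mm above the bench, 40 mm from the screw axis; goes round with the crank. The handle is a round sleeve 15 mm in diameter, 129 to 175 mm above the bench, spinning freely on its pin. Below it the flat steel crank arm (top 127 mm), at the axis a hub 24 mm across (top 131 mm).
- pad: Round rubber pad under the clamp's ram, 26 mm in diameter, 12 mm thick; it moves straight down with the crank. The origin moves with the pad, the pad's underside is 22 mm above this origin; the origin is at bench height with the crank at 0.
- stand: Loose white plastic stand, 0.5 kg. Origin: centre of the bay row, at the bench top. Three open-topped bays at own x = -38, 0, +38 mm, each 34 (x) by 54 mm (y) inside, floor 12 mm and wall tops 42 mm above the bench; 122 x 66 mm outside. A flat foot 44 mm wide, 10 mm thick, reaches along +y to y = 170 mm; the clamp pad is over it near y = 150 mm.
- tall_tank: The tall ink tank, empty, closed, grey plastic box 30 (own x) by 50 (own y) by 130 mm high, 0.12 to 0.28 kg, standing in any one of the three bays, sides parallel to the stand's, 2 mm play all round. Origin: centre of its underside (12 mm above the bench when seated), z up. Its top is then 142 mm above the bench, plus a black bung 14 mm in diameter, 5 mm high.
- short_tank_a: A short ink tank of the same kind, 30 x 50 x 75 mm, in another bay; top 87 mm above the bench plus a 5 mm bung, so that the tall tank stands 50 mm proud. Origin: centre of its underside.
- short_tank_b: The second short tank, exactly like short_tank_a, in the remaining bay.
- cleaner: White plastic bottle, 52 mm in diameter, 130 mm high, on the bench to the right of the work. Origin: centre of its underside. Leave alone.
- screwdriver: Screwdriver lying on the bench on the right, along its own x. Leave alone.
- parts_tray: Black open tray, 100 x 140 x 30 mm, on the bench on the left. Origin: centre of its underside. Leave alone.
Things that resemble listed ones, but are neither listed nor needed, are in the scene too. What is shaped like the tall_tank but orange is not meant. There is more than one size of the clamp; the job needs the larger.

How it is judged (in metres and radians):
On the way, in this order (a step that is already met when the one before it is completed fails the run):
1. the clamp pad presses on the stand's foot with more than 6 N (contact force between pad and stand above 6 N), for 0.3 s.
2. the tall tank is held in the air, level and steady, clear of everything, for one second (height (world z) of tall_tank above 0.1 m and angle between tall_tank's own z axis and vertical below 0.1 rad and linear speed of tall_tank below 0.03 m/s and angular speed of tall_tank below 0.3 rad/s and contact force between tall_tank and the fingers above 0.5 N and contact force between tall_tank and stand below 0.05 N and contact force between tall_tank and short_tank_a below 0.05 N and contact force between tall_tank and short_tank_b below 0.05 N and contact force between tall_tank and clamp below 0.05 N and contact force between tall_tank and cleaner below 0.05 N), for 1 s.
At the end, for the whole second after the job is handed in: Fingers hold the tall tank, underside over 100 mm above the bench, tilt under 0.10 rad, slower than 0.03 m/s and 0.3 rad/s, touching nothing else; pad presses the foot with over 6 N; stand within 15 mm of its start; short tanks seated in their bays (within 5 mm of the floor) (all of step 2 and contact force between pad and stand above 6 N and distance of stand from where it was at the start of the episode below 0.015 m and z of each of short_tank_a, short_tank_b in the frame of stand below 0.017 m and x of short_tank_a in the frame of stand between -0.045 and 0.045 m and y of short_tank_a in the frame of stand between -0.008 and 0.008 m and x of short_tank_b in the frame of stand between -0.045 and 0.045 m and y of short_tank_b in the frame of stand between -0.008 and 0.008 m); the arm keeps its last pose, push and grip.
It fails at once if the tall tank is tipped more than 0.35 rad (angle between tall_tank's own z axis and vertical above 0.35 rad).
It fails at once if the stand is shifted more than 20 mm (distance of stand from where it was at the start of the episode above 0.02 m).
It fails at once if a short tank is moved more than 20 mm (distance of any of short_tank_a, short_tank_b from where it was at the start of the episode above 0.02 m).
It fails at once if the bottle, screwdriver or tray is moved more than 30 mm (distance of any of cleaner, screwdriver, parts_tray from where it was at the start of the episode above 0.03 m).
It also fails if it takes over 61 s, if anything falls off the work surface, if the arm or the gripper's body presses on something with over 40 N, if the wrist force passes 120 N, or if a joint passes its speed limit or range.

## Working session

There is one attempt and no reset: what is moved stays moved. The work goes in short steps, each a Python script; the robot and the scene stay as the last script left them, time stands still between calls to the robot, and variables do not carry over. Pictures are saved under pics/ and viewed, about 8 in all and at most 12, crops included, and the job is handed in when it is done.

```bash
ls; mkdir -p pics
cat > h.py <<'E'
import numpy as np, cv2
from workcell import robot
def cloud(im):
    z=im["z_map"].astype(float); K=np.array(im["K"]); v,u=np.mgrid[:z.shape[0],:z.shape[1]]
    c=np.dstack([(u-K[0,2])/K[0,0]*z,(v-K[1,2])/K[1,1]*z,z])
    P=c@np.array(im["attitude"]).T+np.array(im["eye"]); P[z<=0]=np.nan
    return P
def save(n,f,s=1): cv2.imwrite(n,cv2.resize(np.ascontiguousarray(f[:,:,::-1]),None,fx=s,fy=s,interpolation=cv2.INTER_CUBIC))
E
python3 - <<'E'
from h import *
ims={}
for c in ("scene","side"):
    im=robot.get_image(c); P=cloud(im); ims[c]=im; np.savez(f"{c}.npz",f=im["frame"],P=P)
    print(c,np.round(im["eye"]),np.round(np.array(im["attitude"])[:,2],2))
    for n in ("clamp","crank_handle","pad","stand","tall_tank","short_tank_a","cleaner","screwdriver","parts_tray"):
        for r in robot.regions_of(c,n):
            if r["p"]<.2: continue
            q=P[r["pixels"]]; 
            print(n,round(r["p"],2),np.round(r["at"]),r["pixels"].sum(),np.round(np.nanmedian(q,0)),"zmax",np.round(np.nanpercentile(q[:,2],98)))
f=np.vstack([ims["scene"]["frame"],ims["side"]["frame"]])
save("pics/1.png",np.hstack([ims["scene"]["frame"],ims["side"]["frame"]]),0.78)
E
```

```text
pics
scene [1278.  600. 1218.] [-0.47 -0.42 -0.78]
clamp 0.95 [224. 314.] 1322 [567. 202.  78.] zmax 158.0
clamp 0.84 [272. 295.] 628 [709. 248.  57.] zmax 104.0
clamp 0.51 [221. 268.] 968 [605.  57.  10.] zmax 42.0
crank_handle 0.52 [207. 307.] 255 [562. 157. 126.] zmax 175.0
crank_handle 0.42 [252. 289.] 74 [689. 209.  89.] zmax 119.0
stand 0.6 [226. 265.] 1005 [605.  52.  10.] zmax 42.0
tall_tank 0.75 [207. 243.] 559 [670.  21. 109.] zmax 146.0
tall_tank 0.69 [231. 208.] 656 [785.  -4.  86.] zmax 134.0
short_tank_a 0.76 [191. 257.] 171 [590.   2.  84.] zmax 93.0
short_tank_a 0.42 [204. 255.] 74 [620.  24.  77.] zmax 90.0
cleaner 0.91 [148. 163.] 471 [ 632. -360.   70.] zmax 129.0
screwdriver 0.68 [254. 395.] 1734 [452. 413.   4.] zmax 30.0
screwdriver 0.48 [131. 223.] 216 [ 411. -306.   17.] zmax 29.0
parts_tray 0.64 [255. 395.] 1762 [451. 413.   4.] zmax 31.0
side [ 389. -562.  829.] [ 0.21  0.62 -0.76]
clamp 0.76 [152. 267.] 343 [698. 227.  62.] zmax 114.0
clamp 0.68 [362. 231.] 780 [ 406. -318.   22.] zmax 28.0
clamp 0.63 [170. 229.] 1052 [554. 176.  88.] zmax 167.0
crank_handle 0.63 [158. 226.] 227 [561. 167. 130.] zmax 175.0
pad 0.43 [185. 241.] 10 [572. 129.  31.] zmax 34.0
stand 0.88 [221. 257.] 943 [595. -18.  12.] zmax 43.0
tall_tank 0.61 [192. 287.] 674 [655.  -7. 110.] zmax 147.0
tall_tank 0.58 [194. 331.] 832 [766. -29.  84.] zmax 133.0
short_tank_a 0.73 [216. 260.] 368 [582. -25.  81.] zmax 92.0
short_tank_a 0.66 [207. 273.] 299 [623. -16.  85.] zmax 92.0
cleaner 0.71 [346. 339.] 896 [ 613. -385.   86.] zmax 131.0
cleaner 0.36 [208. 271.] 300 [622. -17.  85.] zmax 92.0
screwdriver 0.85 [362. 231.] 844 [ 410. -319.   22.] zmax 28.0
screwdriver 0.64 [172. 229.] 1015 [554. 175.  89.] zmax 165.0
parts_tray 0.59 [141. 179.] 1076 [459. 417.   4.] zmax 31.0
parts_tray 0.48 [156. 231.] 216 [561. 165. 130.] zmax 175.0
```

View pics/1.png

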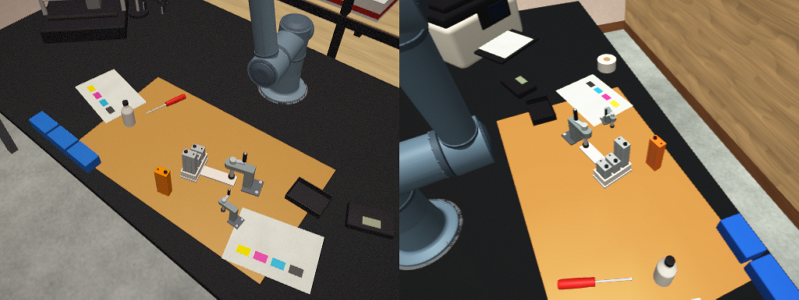

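Run:
```python
from h import *
a=np.load("scene.npz");b=np.load("side.npz")
def crop(f,r,c): return cv2.resize(np.ascontiguousarray(f[r-60:r+60,c-80:c+80]),(400,300),interpolation=cv2.INTER_CUBIC)
save("pics/2.png",np.hstack([crop(a["f"],225,275),crop(b["f"],190,265)]))
for s,d in (("scene",a),("side",b)):
    P=d["P"]; x,y,z=P[...,0],P[...,1],P[...,2]
    near=(x>450)&(x<700)&(y>-80)&(y<260)
    for nm,lo,hi in (("handle",134,180),("arm/hub",114,133),("clamparm",100,112)):
        m=near&(z>lo)&(z<hi)&(y>90); q=P[m]; print(s,nm,m.sum(),np.round(q.mean(0)),np.round(np.percentile(q,3,0)),np.round(np.percentile(q,97,0)))
    # tall tank top
    m=near&(z>137)&(z<151)&(y<90); q=P[m]
    print(s,"talltop",m.sum(),np.round(q.mean(0)),cv2.minAreaRect(q[:,:2].astype(np.float32)))
    m=near&(z>80)&(z<90)&(y<80)&(x<640); q=P[m]; print(s,"short",m.sum(),cv2.minAreaRect(q[:,:2].astype(np.float32)))
    m=near&(z>5)&(z<14)&(y>30)&(y<180);q=P[m]; print(s,"foot",m.sum(),cv2.minAreaRect(q[:,:2].astype(np.float32)))
    m=near&(z>38)&(z<45)&(y<80);q=P[m]; print(s,"walls",m.sum(),cv2.minAreaRect(q[:,:2].astype(np.float32)))
```

```text
scene handle 71 [559. 179. 158.] [550. 153. 136.] [577. 186. 177.]
scene arm/hub 137 [580. 161. 124.] [557. 135. 114.] [679. 209. 132.]
scene clamparm 325 [571. 179. 107.] [539. 121. 101.] [595. 222. 112.]
scene talltop 158 [662.  14. 142.] ((660.6088256835938, 13.153345108032227), (32.28649139404297, 51.91359329223633), 19.846616744995117)
scene short 163 ((605.46728515625, -3.707080841064453), (70.89002227783203, 49.65852737426758), 19.88393783569336)
scene foot 563 ((579.2742919921875, 103.91357421875), (141.90394592285156, 241.72802734375), 86.12706756591797)
scene walls 132 ((624.931396484375, 2.7910842895507812), (120.60798645019531, 63.046180725097656), 16.598058700561523)
side handle 76 [553. 172. 158.] [547. 168. 136.] [561. 180. 176.]
side arm/hub 131 [572. 150. 126.] [549. 129. 115.] [675. 202. 132.]
side clamparm 250 [565. 159. 108.] [535. 114. 101.] [673. 214. 111.]
side talltop 191 [659.   7. 142.] ((659.8822021484375, 9.018440246582031), (30.840682983398438, 51.79154968261719), 16.940574645996094)
side short 357 ((610.9713134765625, -7.564537048339844), (79.3029556274414, 52.57267379760742), 19.053129196166992)
side foot 353 ((586.5213012695312, 115.79414367675781), (121.77427673339844, 131.56887817382812), 86.77643585205078)
side walls 192 ((623.9436645507812, -3.3020706176757812), (118.70220947265625, 62.14923858642578), 17.05738639831543)
```

View pics/2.png

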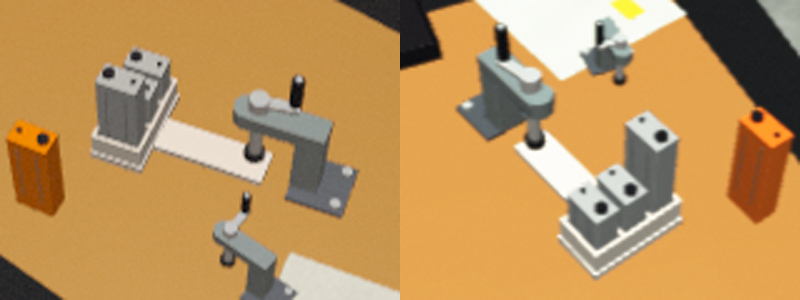

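Candidates: the tall tank is either the grey one in the stand (scene 243,207) or the orange one (208,231), so I take the grey. The clamp is either the large one (scene 314,224) or the small one (295,272), so I take the large. The crop confirms both. Next I move above and look with the wrist camera.

```bash
cat >> h.py <<'E'
def R(yaw):  # tool down, jaws along world direction yaw
    x=np.array([0,0,-1.]); z=np.array([np.cos(yaw),np.sin(yaw),0]); return np.column_stack([x,np.cross(z,x),z])
E
python3 - <<'E'
from h import *
o=robot.get_obs(); print(o["clock"],np.round(o["tool_rot"],2).tolist(),o["gripper_width"])
im=robot.get_image("wrist"); T=np.array(o["tool_rot"])
print("cam in tool",np.round(T.T@(np.array(im["eye"])-o["ee_pos"])),np.round(T.T@np.array(im["attitude"]),2).tolist(),np.round(im["K"]).tolist())
for s in ("scene","side"):
    P=np.load(s+".npz")["P"];x,y,z=np.moveaxis(P,2,0)
    for nm,m in (("hub",(np.hypot(x-577,y-142)<18)&(z>128.5)&(z<135)),("htop",(np.hypot(x-577,y-142)<60)&(z>170)&(z<182)),("hand",(np.hypot(x-577,y-142)<60)&(z>145)&(z<182))):
        q=P[m]; print(s,nm,m.sum(),np.round(np.nanmean(q,0),1),np.round(cv2.minEnclosingCircle(q[:,:2].astype(np.float32))[0],1))
    m=(np.hypot(x-565,y-175)<80)&(z>107)&(z<113); print("arm",cv2.minAreaRect(P[m][:,:2].astype(np.float32)))
for yaw in (0.32,0.32+np.pi/2,0.32-np.pi/2,0.32+np.pi):
    print(round(yaw,2),[None if (s:=robot.solve_ik(p,R(yaw))) is None else np.round(s,2).tolist() for p in ([560,140,480],[577,142,312],[660,11,280])])
E
```

```text
1.0 [[0.0, 0.95, 0.31], [-0.0, 0.31, -0.95], [-1.0, 0.0, 0.0]] 85.44031762417723
cam in tool [31. 65.  0.] [[-0.0, -0.26, 0.97], [-0.0, -0.97, -0.26], [1.0, -0.0, -0.0]] [[313.0, 0.0, 254.0], [0.0, 313.0, 191.0], [0.0, 0.0, 1.0]]
scene hub 27 [573.3 144.1 130.5] [573.  144.9]
scene htop 21 [555.9 179.3 174.1] [555.2 177.7]
scene hand 53 [557.6 180.8 164.2] [555.4 178.1]
arm ((565.8195190429688, 170.5112762451172), (35.45464324951172, 111.7215805053711), 18.633283615112305)
side hub 44 [572.3 139.4 130.6] [571.4 140.1]
side htop 22 [554.1 174.5 173.9] [554.4 176. ]
side hand 59 [553.7 172.2 163.9] [554.3 175.7]
arm ((564.9241333007812, 165.68409729003906), (34.25221633911133, 112.13597869873047), 19.244121551513672)
0.32 [[0.05, 0.02, 1.67, -0.0, 1.45, -0.27], [0.05, 0.22, 1.77, -0.0, 1.15, -0.27], [-0.15, 0.4, 1.61, -0.0, 1.14, -0.47]]
1.89 [[0.05, 0.02, 1.67, -0.0, 1.45, -1.84], [0.05, 0.22, 1.77, -0.0, 1.15, -1.84], [-0.15, 0.4, 1.61, -0.0, 1.14, -2.05]]
-1.25 [[0.05, 0.02, 1.67, -0.0, 1.45, 1.3], [0.05, 0.22, 1.77, -0.0, 1.15, 1.3], [-0.15, 0.4, 1.61, -0.0, 1.14, 1.1]]
3.46 [None, None, [-0.15, 0.4, 1.61, -0.0, 1.14, 2.67]]
```

Run:
```python
from h import *
Y=0.327-np.pi/2
robot.move_ptp([625,100,480],R(Y))
im=robot.get_image("wrist"); P=cloud(im); x,y,z=np.moveaxis(P,2,0)
np.savez("w1.npz",f=im["frame"],P=P); save("pics/3.png",im["frame"],1.3)
c0=np.array([572.5,142.3])
for nm,m in (("hub",(np.hypot(x-c0[0],y-c0[1])<20)&(z>129)&(z<134)),("htop",(np.hypot(x-c0[0],y-c0[1])<60)&(z>170)&(z<182))):
    q=P[m].astype(np.float32); print(nm,m.sum(),np.round(q.mean(0),1),cv2.minEnclosingCircle(q[:,:2]))
for nm,m in (("arm",(np.hypot(x-565,y-168)<80)&(z>107)&(z<113)),("tall",(np.hypot(x-660,y-11)<60)&(z>139)&(z<145)),("walls",(np.hypot(x-625,y)<75)&(z>38)&(z<45)),("short",(np.hypot(x-605,y+6)<60)&(z>82)&(z<90))):
    print(nm,m.sum(),cv2.minAreaRect(P[m][:,:2].astype(np.float32)))
S=np.load("side.npz")["P"]; m=(np.hypot(S[...,0]-572.5,S[...,1]-142)<25)&(S[...,2]<90)&(S[...,2]>13)
r=np.hypot(S[...,0]-572.5,S[...,1]-142)
for v,u in np.argwhere(m): print((v,u),np.round(S[v,u],0),round(r[v,u]),end=";")
print(robot.get_obs()["clock"])
```

```text
Traceback (most recent call last):
cv2.error: OpenCV(4.12.0) /io/opencv/modules/imgproc/src/shapedescr.cpp:201: error: (-215:Assertion failed) count >= 0 && (depth == CV_32F || depth == CV_32S) in function 'minEnclosingCircle'
```

View pics/3.png

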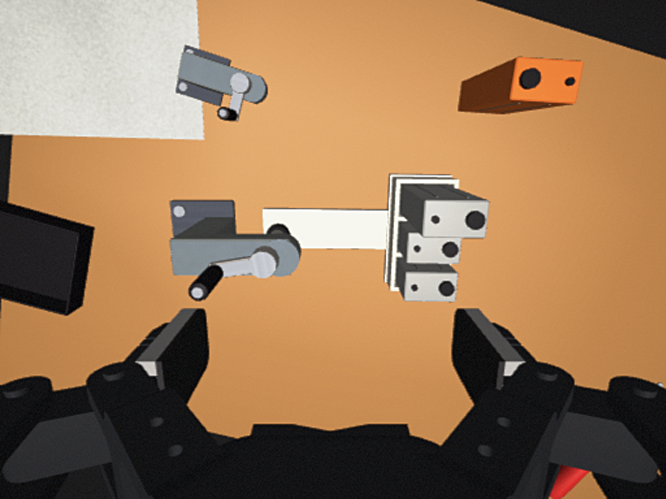

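The wrist picture shows the large clamp's hub at (264,263), the handle tip at (198,292), the tall grey tank's top at (452,218), and the short tanks below it.

Run:
```python
from h import *
P=np.load("w1.npz")["P"]; x,y,z=np.moveaxis(P,2,0)
for (v,u) in ((202,203),(224,152),(168,345),(200,170)): print((v,u),np.round(P[v,u]))
c0=np.array([572.5,142.3])
for nm,m in (("hub",(np.hypot(x-c0[0],y-c0[1])<20)&(z>128.5)&(z<136)),("htop",(np.hypot(x-c0[0],y-c0[1])<60)&(z>168)&(z<182))):
    q=P[m].astype(np.float32); print(nm,m.sum(),np.round(q.mean(0),1)); 
    if len(q): print(cv2.minEnclosingCircle(q[:,:2].copy()))
for nm,m in (("arm",(np.hypot(x-565,y-168)<80)&(z>107)&(z<113)),("tall",(np.hypot(x-660,y-11)<60)&(z>139)&(z<145)),("walls",(np.hypot(x-625,y)<75)&(z>38)&(z<45)),("short",(np.hypot(x-605,y+6)<60)&(z>82)&(z<90))):
    if m.any(): print(nm,m.sum(),cv2.minAreaRect(P[m][:,:2].astype(np.float32)))
S=np.load("side.npz")["P"]; r=np.hypot(S[...,0]-572.5,S[...,1]-142); m=(r<25)&(S[...,2]<60)&(S[...,2]>13)
for v,u in np.argwhere(m): print((v,u),np.round(S[v,u],0),round(r[v,u]),end=";")
print(robot.get_obs()["clock"])
```

```text
(202, 203) [577. 139. 133.]
(224, 152) [557. 175. 177.]
(168, 345) [660.  15. 144.]
(200, 170) [564. 174. 123.]
hub 364 [575.  140.7 131. ]
((574.013671875, 142.7533721923828), 13.81572151184082)
htop 221 [557.1 175.2 174.4]
((556.040283203125, 175.80172729492188), 7.430643558502197)
arm 1922 ((565.8043212890625, 166.69837951660156), (34.075801849365234, 111.27986145019531), 18.415456771850586)
tall 1292 ((661.4228515625, 9.80698013305664), (29.77245330810547, 50.111793518066406), 18.165184020996094)
walls 603 ((625.1319580078125, -2.156646728515625), (118.06843566894531, 62.55609893798828), 17.86750602722168)
short 1623 ((616.8287353515625, -4.400489807128906), (87.84223937988281, 50.06940841674805), 18.115068435668945)
(np.int64(179), np.int64(235)) [565. 138.  58.] 9;(np.int64(179), np.int64(238)) [572. 134.  60.] 8;(np.int64(179), np.int64(240)) [577. 132.  60.] 11;(np.int64(180), np.int64(236)) [566. 135.  56.] 9;(np.int64(180), np.int64(237)) [568. 132.  59.] 11;(np.int64(180), np.int64(238)) [572. 133.  56.] 9;(np.int64(180), np.int64(239)) [574. 132.  57.] 10;(np.int64(180), 
[... 2883 characters left out ...]
.int64(236)) [563. 131.  28.] 14;(np.int64(188), np.int64(237)) [565. 128.  30.] 16;(np.int64(188), np.int64(238)) [568. 128.  29.] 15;(np.int64(188), np.int64(239)) [572. 128.  28.] 14;(np.int64(188), np.int64(240)) [574. 128.  27.] 14;(np.int64(188), np.int64(241)) [578. 129.  25.] 14;(np.int64(188), np.int64(242)) [582. 133.  18.] 13;(np.int64(189), np.int64(236)) [563. 131.  23.] 14;(np.int64(189), np.int64(237)) [566. 129.  24.] 14;(np.int64(189), np.int64(238)) [568. 128.  25.] 15;(np.int64(189), np.int64(239)) [571. 128.  23.] 14;(np.int64(189), np.int64(240)) [574. 127.  24.] 15;(np.int64(189), np.int64(241)) [578. 130.  19.] 13;(np.int64(194), np.int64(238)) [565. 120.  13.] 23;4.05
```

```bash
cat >> h.py <<'E'
Y=0.319-np.pi/2
def wind(ax,r,th0,total,step,zt=312,vel=60,cN=25,fmax=25):
    """clockwise from above; returns final angle"""
    th=th0; sgn=np.sign(total); log=[]
    while abs(th-th0)<abs(total)-1e-6:
        th-=sgn*min(step,abs(total)-abs(th-th0))
        hit=robot.move_linear([ax[0]+r*np.cos(th),ax[1]+r*np.sin(th),zt],vel=vel,contact_N=cN)
        o=robot.get_obs(); f=np.array(o["contact_force"]); p=np.array(o["ee_pos"])
        c,s=np.cos(th),np.sin(th)
        log.append((th,f[0]*c+f[1]*s,f[0]*s-f[1]*c,f[2])) # radial, along clockwise tangent
        print("%.2f rad=%.1f tan=%.1f z=%.1f err=%s hit=%s t=%.1f"%(*log[-1],np.round(p[:2]-[ax[0]+r*c,ax[1]+r*s],1),hit,o["clock"]))
        if hit or np.hypot(f[0],f[1])>fmax: print("STOP"); break
    return th
E
python3 - <<'E'
from h import *
ax=(574.5,141.2); r=40; th=np.arctan2(176.5-141.2,556.3-574.5)
h=[ax[0]+r*np.cos(th),ax[1]+r*np.sin(th)]; print(h,th)
robot.move_ptp([*h,400],R(Y))
print("bump",robot.move_linear([*h,312],vel=80,contact_N=8))
print(robot.get_obs()["contact_force"])
robot.move_gripper(0,40)
o=robot.get_obs(); print(o["gripper_width"],np.round(o["contact_force"],1),np.round(o["ee_pos"],1),o["clock"])
E
```

```text
[np.float64(556.1696778516941), np.float64(176.75276768325253)] 2.0468306896374298
bump False
[ 0.48827379 -0.27369097  0.17063817]
13.921459548196395 [ 0.1 -1.9  0.9] [556.2 176.6 312.2] 6.5333
```

Run:
```python
from h import *
print(wind((574.5,141.2),40,2.0468,2.5,0.25))
```

```text
1.80 rad=-0.4 tan=1.4 z=1.0 err=[0.5 0.1] hit=False t=6.8
1.55 rad=-1.1 tan=1.7 z=0.6 err=[0.4 0. ] hit=False t=7.2
1.30 rad=-0.1 tan=2.2 z=0.9 err=[ 0.4 -0. ] hit=False t=7.5
1.05 rad=2.2 tan=0.8 z=2.5 err=[ 0.4 -0.1] hit=False t=7.8
0.80 rad=3.3 tan=0.2 z=1.0 err=[ 0.4 -0.2] hit=False t=8.1
0.55 rad=4.2 tan=1.3 z=1.5 err=[ 0.3 -0.2] hit=False t=8.4
0.30 rad=4.8 tan=0.5 z=-0.2 err=[ 0.3 -0.2] hit=False t=8.8
0.05 rad=4.2 tan=0.4 z=1.1 err=[ 0.2 -0.3] hit=False t=9.1
-0.20 rad=5.7 tan=1.3 z=0.6 err=[ 0.1 -0.4] hit=False t=9.4
-0.45 rad=5.0 tan=2.3 z=1.1 err=[ 0.1 -0.3] hit=False t=9.7
-0.4531999999999998
```

Run:
```python
from h import *
print(robot.get_obs()["gripper_width"])
a=robot.get_image("scene")["frame"]; b=robot.get_image("wrist")["frame"]
save("pics/4.png",np.hstack([cv2.resize(a[160:280,235:395],(400,300)),cv2.resize(b,(400,300))]))
```

```text
13.502739284171744
```

View pics/4.png

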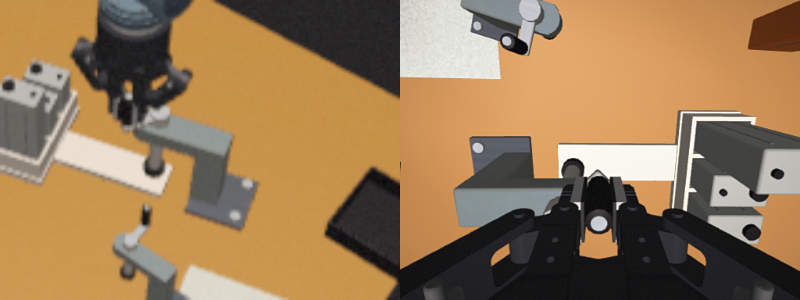

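The handle sits between the pads (right view, 598,222) and the crank turned with it. I continue winding.

Run:
```python
from h import *
ax=(574.5,141.2)
th=wind(ax,40,-0.4532,3.8,0.25,cN=18)
if abs(th-(-0.4532-3.8))<1e-3: print("fine",wind(ax,40,th,2.4,0.12,vel=40,cN=10,fmax=22))
o=robot.get_obs(); print(o["gripper_width"],o["contact_force"])
```

```text
-0.70 rad=4.7 tan=1.9 z=2.9 err=[ 0.  -0.2] hit=False t=10.1
-0.95 rad=4.6 tan=1.3 z=3.9 err=[-0.  -0.1] hit=False t=10.4
-1.20 rad=5.0 tan=0.6 z=5.8 err=[-0. -0.] hit=False t=10.8
-1.45 rad=3.8 tan=0.1 z=5.9 err=[-0.2  0.1] hit=False t=11.1
-1.70 rad=2.7 tan=0.4 z=5.9 err=[-0.3  0.3] hit=False t=11.4
-1.95 rad=1.3 tan=-0.0 z=7.1 err=[-0.5  0.6] hit=False t=11.7
-2.20 rad=0.7 tan=-0.3 z=6.7 err=[-0.7  0.9] hit=False t=12.0
-2.45 rad=-2.5 tan=1.5 z=5.6 err=[-0.6  1.1] hit=False t=12.3
-2.70 rad=-5.4 tan=2.6 z=3.5 err=[-0.1  0.8] hit=False t=12.7
-2.95 rad=-5.3 tan=1.3 z=3.2 err=[0.1 0.5] hit=False t=13.0
-3.20 rad=-5.1 tan=1.7 z=3.2 err=[0.2 0.3] hit=False t=13.3
-3.45 rad=-5.9 tan=1.3 z=3.7 err=[0.2 0.1] hit=False t=13.6
-3.70 rad=-5.1 tan=0.2 z=3.7 err=[ 0.2 -0. ] hit=False t=13.9
-3.95 rad=-4.6 tan=1.3 z=5.5 err=[ 0.1 -0.1] hit=False t=14.2
-4.20 rad=-4.2 tan=1.0 z=6.4 err=[-0.  -0.2] hit=False t=14.6
-4.25 rad=-4.0 tan=-1.4 z=7.0 err=[-0.3 -0.3] hit=False t=14.8
-4.37 rad=-2.7 tan=-0.8 z=6.7 err=[-0.3 -0.2] hit=False t=15.1
-4.49 rad=-2.7 tan=-0.1 z=7.1 err=[-0.4 -0.1] hit=False t
[... 262 characters left out ...]
9 rad=-0.2 tan=-1.0 z=8.3 err=[-0.6  0.4] hit=False t=16.7
-5.21 rad=0.5 tan=-1.4 z=8.4 err=[-0.6  0.6] hit=False t=16.9
-5.33 rad=1.6 tan=-0.9 z=7.2 err=[-0.6  0.7] hit=False t=17.2
-5.45 rad=2.4 tan=-1.1 z=6.8 err=[-0.5  0.8] hit=False t=17.5
-5.57 rad=2.9 tan=-1.7 z=6.1 err=[-0.4  0.9] hit=False t=17.7
-5.69 rad=4.4 tan=-1.3 z=5.0 err=[-0.4  0.9] hit=False t=18.0
-5.81 rad=5.4 tan=-3.2 z=5.1 err=[-0.3  0.9] hit=False t=18.3
-5.93 rad=5.0 tan=-2.5 z=3.9 err=[-0.1  0.7] hit=False t=18.5
-6.05 rad=4.7 tan=-1.7 z=4.4 err=[0.  0.6] hit=False t=18.8
-6.17 rad=-0.2 tan=-3.9 z=1.7 err=[-0.4  3.1] hit=True t=19.0
STOP
fine -6.173200000000001
13.586955330367612 [-0.64328898  3.8707614   1.65653977]
```

Run:
```python
from h import *
ax=(574.5,141.2)
wind(ax,40,-6.05,0.18,0.18,vel=25,cN=14,fmax=40)
o=robot.get_obs(); print(np.round(o["ee_pos"],1),np.arctan2(o["ee_pos"][1]-ax[1],o["ee_pos"][0]-ax[0]))
b=robot.get_image("side"); P=cloud(b); a=robot.get_image("scene")["frame"]
r=np.hypot(P[...,0]-574,P[...,1]-141); m=(r>10)&(r<18)&(P[...,2]<50)&(P[...,2]>14)
print("pad z",np.round(np.percentile(P[m][:,2],[5,50,75,95]),1),m.sum(),o["clock"])
save("pics/5.png",np.hstack([cv2.resize(a[180:270,265:385],(400,300),interpolation=2),cv2.resize(b["frame"][130:220,190:310],(400,300),interpolation=2)]))
```

```text
-6.23 rad=0.4 tan=-4.4 z=2.5 err=[-0.9  4.2] hit=True t=19.2
STOP
[613.6 147.6 312.1] 0.16147130225610826
pad z [15.8 20.8 21.8 23.2] 26 19.225
```

View pics/5.png

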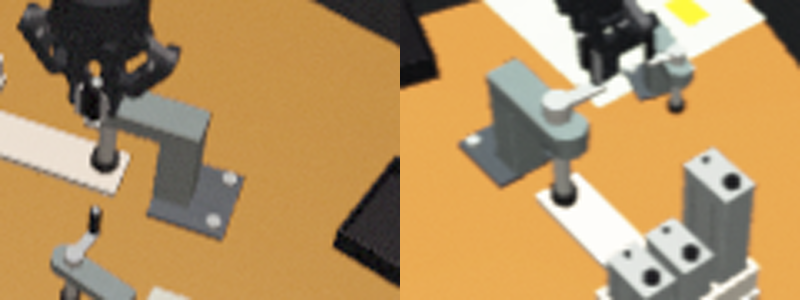

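The pad rests on the foot: its rim is about 22 mm high, which is 10 + 12. The firm stop came after 8.17 rad of turning, so the start was about 1.33, within the allowed range. I'll ease back 0.25 rad to about 9.25, release the handle and go to the tank.

Run:
```python
from h import *
ax=(574.5,141.2)
wind(ax,40,0.161,-0.25,0.13,vel=40,fmax=60,cN=40)
robot.move_gripper(85)
p=np.array(robot.get_obs()["ee_pos"]); print("up",robot.move_linear([p[0],p[1],400],vel=120,contact_N=10))
t=[660.8,10.3]
robot.move_linear([*t,400],vel=150)
im=robot.get_image("wrist"); P=cloud(im); x,y,z=np.moveaxis(P,2,0)
m=(np.hypot(x-t[0],y-t[1])<60)&(z>138)&(z<145.5)
print("tall",m.sum(),cv2.minAreaRect(P[m][:,:2].astype(np.float32)))
m=(np.hypot(x-574.5,y-141.2)<60)&(z>168)&(z<182); print("handle",m.sum(),np.round(P[m].mean(0),1) if m.any() else "")
b=robot.get_image("side"); P=cloud(b); r=np.hypot(P[...,0]-574,P[...,1]-141); m=(r>10)&(r<18)&(P[...,2]<50)&(P[...,2]>14)
print("pad z",np.round(np.percentile(P[m][:,2],[5,50,75,95]),1),m.sum())
save("pics/6.png",np.hstack([cv2.resize(im["frame"],(400,300)),cv2.resize(b["frame"][110:260,190:390],(400,300),interpolation=2)]))
print(robot.get_obs()["clock"])
```

```text
0.29 rad=-4.1 tan=0.4 z=8.1 err=[-0.6 -0.1] hit=False t=19.6
0.41 rad=-5.8 tan=0.3 z=7.0 err=[-0.6 -0.3] hit=False t=19.9
up False
tall 2235 ((661.4072265625, 9.417043685913086), (30.306320190429688, 50.14189147949219), 18.501850128173828)
handle 499 [611.6 157.  174. ]
pad z [14.9 20.8 22.2 30.1] 32
22.7417
```

View pics/6.png

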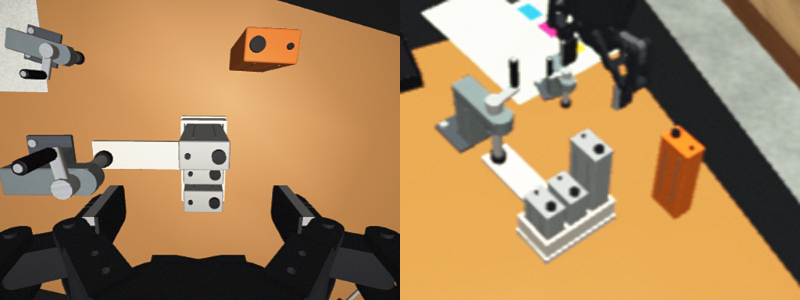

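The clamp's handle stayed put, the pad is on the foot, and the tall tank's top is at left view (204,155), unmoved. Descend and grasp.

Run:
```python
from h import *
t=[661.2,9.6]
print("bump",robot.move_linear([*t,272],vel=100,contact_N=8)); o=robot.get_obs(); print(np.round(o["ee_pos"],1))
robot.move_gripper(0,40); o=robot.get_obs(); print("grip",o["gripper_width"],np.round(o["contact_force"],1),np.round(o["torque"],2))
if 45<o["gripper_width"]<54:
    print("lift",robot.move_linear([*t,277],vel=20,contact_N=15)); o=robot.get_obs(); print(np.round(o["contact_force"],1),np.round(o["ee_pos"],1))
b=robot.get_image("side")["frame"];w=robot.get_image("wrist")["frame"]
save("pics/7.png",np.hstack([cv2.resize(w,(400,300)),cv2.resize(b[110:260,190:390],(400,300),interpolation=2)])); print(o["clock"])
```

```text
bump False
[661.5   9.6 273. ]
grip 50.1743320654022 [ 1.4 -1.   1.8] [-0.2  -0.08  0.05]
lift False
[-0.5  0.4 -2. ] [661.1   9.7 276.7]
24.9917
```

View pics/7.png

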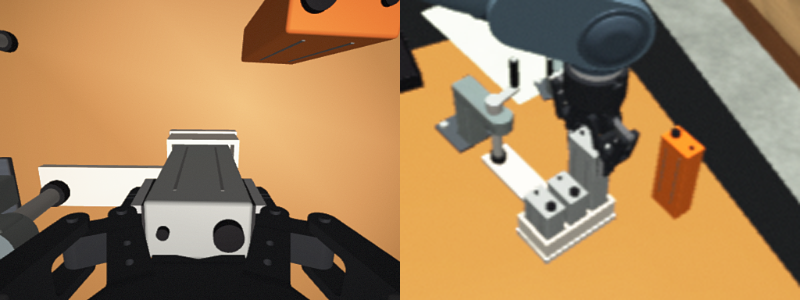

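The tank is held (jaws at 50.2 mm) and has started up, with only its own weight on the wrist. Lift straight up.

Run:
```python
from h import *
t=[661.2,9.6]
print("lift",robot.move_linear([*t,320],vel=40,contact_N=15),robot.move_linear([*t,391],vel=50,contact_N=15))
robot.dwell(2.0)
o=robot.get_obs(); print(o["gripper_width"],np.round(o["contact_force"],1),np.round(o["ee_pos"],1),np.abs(o["qd"]).max(),o["clock"])
s=robot.get_image("scene");b=robot.get_image("side"); S=cloud(b); Q=cloud(s)
for n,P in (("side",S),("scene",Q)):
    x,y,z=np.moveaxis(P,2,0); m=(np.hypot(x-661,y-9.5)<28)&(z>95)&(z<200); print(n,"tank z low",np.round(np.percentile(P[m][:,2],[.5,2,5]),0),m.sum())
    m=(np.hypot(x-625,y+1)<75)&(z>38)&(z<45); print("walls",cv2.minAreaRect(P[m][:,:2].astype(np.float32)))
    m=(np.hypot(x-605,y+6)<60)&(z>82)&(z<95); print("short",np.round(P[m].mean(0),1),m.sum())
    r=np.hypot(x-574,y-141); m=(r>10)&(r<18)&(z<50)&(z>14); print("pad",np.round(np.percentile(P[m][:,2],[50,75]),1))
save("pics/8.png",np.hstack([cv2.resize(s["frame"][130:280,190:390],(400,300),interpolation=2),cv2.resize(b["frame"][90:240,210:410],(400,300),interpolation=2)]))
```

```text
lift False False
49.8585084099025 [ 0.3  0.4 -1.9] [661.2   9.6 391. ] 0.0014012338083856696 29.8833
side tank z low [132. 133. 136.] 410
walls ((624.1656494140625, -2.3605690002441406), (119.96149444580078, 64.22972106933594), 17.973405838012695)
short [604.9 -10.4  87. ] 380
pad [20.4 21.5]
scene tank z low [130. 132. 134.] 222
walls ((624.3970947265625, 1.5403671264648438), (120.76593017578125, 63.11271286010742), 17.12460708618164)
short [597.8   8.5  86.4] 103
pad [20.7 26.9]
```

View pics/8.png

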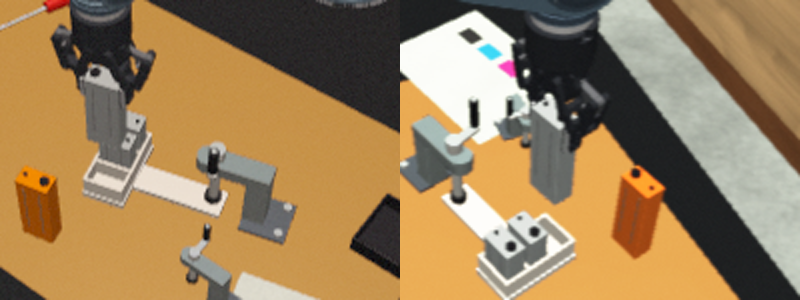

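The tank hangs level above its empty bay with its underside at about 130 mm. The stand and short tanks are in place, and the pad is on the foot. I hand the job in.

```bash
python3 -c "
from workcell import robot
robot.close_job(); print(robot.get_obs()['clock'])"
```

```text
the job is handed in; nothing more can be done
the job is handed in; nothing more can be done
```

The clamp is tight on the stand's foot, and the tall grey tank is held still and level above its bay. I handed the job in at about 30 s of the 61 s allowed.

**Clamp:** I wound the large clamp's crank clockwise 8.17 rad until it met a firm stop, taken as 9.5. I then eased it back 0.25 rad to about 9.25, which by the description should press with roughly 16 N. That is slightly more than the quarter turn you asked for. I could not measure the pad force. The last images show the pad's rim about 21–22 mm up, where it should be when resting on the foot, and the handle stayed where I left it.

**Tank:** I gripped the grey tank across its 50 mm sides with 40 N; the jaws read 49.9 mm. I drew it straight up with no sign of sticking. Its underside is at about 130 mm, roughly 4 cm above the short tanks' tops. It looks level, and the wrist feels only about its weight.

**Surroundings:** The stand measured within about 3 mm of where it started, which is within measurement error. The short tanks' tops are at 86–87 mm, so they are still seated. I did not touch the bottle, screwdriver or tray, but I did not re-measure them at the end.

**Disagreement:** Pad height at the start suggested the crank began at about 1.9 rad, while counting back from the stop gives 1.33. That difference is within the error of the height reading. No check failed.

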